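# Call the technician and point out the flask to clear

## Robot

A 6-joint arm with a two-finger parallel gripper is mounted at the origin on the work surface. World frame = base frame: x ahead of the robot, y to its left, z up, the work surface at z = 0. Lengths are in m, angles in rad, forces in N, time in s.
With the tool pointing down it reaches from about 0.425 to 0.95 m from the base axis. Payload 3.5 kg.
Tool frame: the origin (TCP) lies at the very end of the fingers, on their centre line; the grasp point (between the pads) lies 19 mm behind it; z points along the fingers, y is the direction in which the jaws open and shut (so a half turn about z gives the same grasp; the last joint's range is limited). The gripper opens to 85 mm and grips with 20 to 120 N. Pads are 22 mm wide; open, the fingers measure 114 mm over their backs; the gripper's body (76 mm by 85 mm) begins 54 mm behind the grasp point. The pads swing forward as they close: fully open they stand 13 mm farther back than shut.
Start: joints at [1.083, 0.286, 1.577, -0, 1.279, -0.15], TCP at [0.224, 0.637, 0.231] pointing down, gripper open.
Joint ranges: [-2.77, 2.77], [-0.9, 2.22], [0.21, 2.48], [-1.53, 4.67], [0.24, 2.81], [-2.84, 2.84]. Speed limits (rad/s): [2.79, 2.79, 3.14, 3.14, 3.14, 3.14].

## Interface

Orientations are given as [roll, pitch, yaw] about the fixed x, y, z axes, in that order (R = Rz(yaw) Ry(pitch) Rx(roll)).
In Python, from workcell import get_obs, grab_frame, get_calibration, hand_in, search_frame, trace gives the robot as it stands.
- The arm moves only by the shell command python3 -m handwheel 'ROWS'. ROWS is JSON, a list that holds one entry, the list of rows, each a list of 5 numbers: the shift along the tool's x, y, z in m, then the turn about the tool's z in degrees, then the closure, from 0 (fully open) to 1 (shut). A call has 1 to 12 rows; each row is the pose to reach, as a shift and turn from the pose measured when the call began, along the tool's axes at that moment; what a row does not reach only later rows make up. A row lasts 1/12 s, in which the tool goes at most 41.7 mm and 7.16 degrees, less where a joint would pass 70% of its speed; a pose out of reach is approached as far as the arm can. A call with a gripper value outside its range is refused whole. The fingers move at their own pace and stop on an object; the grip force is fixed at half the most. Time passes only in rows, so rows that repeat a pose let the fingers close. It gives the time, the measured TCP pose, the force and the opening at its end, in the units of the state.
- get_obs(): the state, without advancing time (a new reading comes with each control period).
- grab_frame(name): name is "side" or "top" or "wrist"; returns the picture (420x560x3 uint8, blue, green, red); there is no depth.
- get_calibration(name): a dict with "fx", "fy", "cx", "cy" (pixels), "rvec" (rotation vector, rad) and "tvec" (3), from world to camera coordinates, as OpenCV has them. Camera axes: x right, y down, z forward; pixel columns grow to the right and rows downward; lengths in m; the calibration is good to about 2 mm. The wrist camera is an equidistant fisheye: a pixel r from the principal point sees the ray r / f radians off the axis. A picture is of the moment at which its call begins: read the wrist's pose just before it. get_calibration takes no time and is no camera call; for the wrist camera it gives the pose at the moment of the call.
- hand_in(): hands the job in, once; it reports no verdict.
Trained networks look in the newest picture that a camera, given by its name, has taken for a name from the list of things; names that differ only in an ending like _2 or _b are one class to them, and where a whole thing is asked for, a point or a joint stands for the part that bears it (a point fixed in the world has none). Each returns a list of dicts, best first, with "confidence" (0 to 1); they miss things now and then, are a little off and sometimes report something else, mostly with a low value. They report only what shows in the picture. A call takes as long as a camera call. They do not tell look-alikes from the thing itself.
- search_frame(target, camera): "extent" ([left, top, right, bottom] in pixels, round what is visible of it).
- trace(target, camera): "mask" (420x560 bool, what is visible of it) and "extent" ([left, top, right, bottom] in pixels, round what is visible of it).
The state is a dict: "clock": time; "q": joint angles; "joint_velocities": joint speeds; "joint_efforts": joint torques, N m; "position": TCP position; "tcp_rot": TCP orientation; "contact_force": force on the tool from outside, world axes, zero at the start; "torque": the same for the moment, N m; "width": finger opening in m.
Only numpy, scipy, OpenCV 4.12 (cv2) and the standard library are available. Lean on these libraries where they do the work, as an engineer would, in place of code of your own. Each camera call takes 0.05 s, during which the arm holds its last target. There are 200 camera calls.

## Task

Call the technician with the red button (press it right down and let it up), then point with the fingertips at the flask with the orange stopper, holding them just above the stopper, a few centimetres at most, for two seconds. Then point in the same way just above the middle of the yellow tray, where the flask should go, for two seconds, and finish there, still pointing. Touch nothing but the call button: no flask, tray or other ware may be touched, lifted or shifted, and do not bring the fingertips down close above any other flask or the grey tray, as if pointing at it.

Things in the scene. Friction and masses are not known exactly. Their poses are not given: they have to be found in the camera images.
- call_top (a point): Middle of the top face of the red push button, 36 mm across, in a white ring on top of a grey call box (80 x 80 x 40 mm, fixed to the bench); the point lies 62 mm above the bench when released. It is pressed straight down.
- call (a joint): Travel of the red button in m: 0 released, 0.006 fully pressed (spring, about 5 N fully down; springs back).
- flask_orange: Conical glass flask, stopper colour orange; loose, upright; base 82 mm across, neck 34 mm, stopper 40 mm across, 165 mm tall in all. Origin: centre of the underside, z up. This is the flask to point at.
- flask_orange_top (a point): Centre of the top face of the orange stopper, 165 mm above the flask's underside.
- flask_blue: Conical glass flask, stopper colour blue; loose, upright; base 82 mm across, neck 34 mm, stopper 40 mm across, 165 mm tall in all. Origin: centre of the underside, z up. Bystander.
- flask_green: Conical glass flask, stopper colour green; loose, upright; base 82 mm across, neck 34 mm, stopper 40 mm across, 165 mm tall in all. Origin: centre of the underside, z up. Bystander.
- flask_white: Conical glass flask, stopper colour white; loose, upright; base 82 mm across, neck 34 mm, stopper 40 mm across, 165 mm tall in all. Origin: centre of the underside, z up. Bystander.
- tray_yellow: Empty open yellow plastic tray, fixed to the bench, 100 mm (its x) by 150 mm (its y), 30 mm high, walls 4 mm, floor 4 mm. Origin: centre of the underside, at bench height (z = 0).
- tray_grey: Tray of the same shape and size in grey, also fixed; bystander. Origin: centre of the underside, at bench height.
- cylinder: Bystander, loose, standing on the bench; leave alone. Origin: centre of the underside. Glass measuring cylinder, 220 mm tall, 32 mm across, foot 64 mm.
- beaker: Bystander, loose, standing on the bench; leave alone. Origin: centre of the underside. Glass beaker, 80 mm across, 95 mm tall.
- wash_bottle: Bystander, loose, standing on the bench; leave alone. Origin: centre of the underside. White wash bottle, 66 mm across, red cap and bent spout, 188 mm tall.
- petri: Bystander, loose, standing on the bench; leave alone. Origin: centre of the underside. Clear closed petri dish, 90 mm across, 15 mm high.
Things that resemble listed ones, but are neither listed nor needed, are in the scene too. What is shaped like the part that bears call_top but blue or green is not meant.

How it is judged:
On the way, in this order (a step that is already met when the one before it is completed fails the run):
1. the red call button is pressed down (value of joint call above 0.0045 m), for 0.05 s.
2. the button is let up again (value of joint call below 0.0015 m), for 0.1 s.
3. the fingertips dwell just above the orange stopper, without contact (horizontal distance between the grasp point and flask_orange_top below 0.03 m and z of the grasp point in the frame of flask_orange_top between 0.02 and 0.09 m), for 1.7 s.
4. the fingertips dwell just above the middle of the yellow tray, without contact (horizontal distance between the grasp point and tray_yellow below 0.035 m and height (world z) of the grasp point between 0.03 and 0.135 m), for 1.7 s.
At the end, for the whole second after the job is handed in: Fingers still point at the yellow tray: grasp point within 35 mm of its middle seen from above, 30 to 135 mm above the bench, nothing touched. The button is released (under 1.5 mm); every flask and other loose piece stands upright, at rest, within 8 mm of where it began (all of step 4 and value of joint call below 0.0015 m and distance of each of flask_orange, flask_blue, flask_green, flask_white, cylinder, beaker, wash_bottle, petri from where it was at the start of the episode below 0.008 m and angle between each of flask_orange, flask_blue, flask_green, flask_white, cylinder, beaker, wash_bottle, petri's own z axis and vertical below 0.1 rad and linear speed of each of flask_orange, flask_blue, flask_green, flask_white, cylinder, beaker, wash_bottle, petri below 0.02 m/s).
It fails at once if a flask or other ware is moved, lifted or tipped (distance of any of flask_orange, flask_blue, flask_green, flask_white, cylinder, beaker, wash_bottle, petri from where it was at the start of the episode above 0.008 m).
It fails at once if the robot touches a flask, a tray or other ware (contact force between any of the fingers, the arm and flask_orange above 0.3 N or contact force between any of the fingers, the arm and flask_blue above 0.3 N or contact force between any of the fingers, the arm and flask_green above 0.3 N or contact force between any of the fingers, the arm and flask_white above 0.3 N or contact force between any of the fingers, the arm and cylinder above 0.3 N or contact force between any of the fingers, the arm and beaker above 0.3 N or contact force between any of the fingers, the arm and wash_bottle above 0.3 N or contact force between any of the fingers, the arm and petri above 0.3 N or contact force between any of the fingers, the arm and tray_yellow above 0.3 N or contact force between any of the fingers, the arm and tray_grey above 0.3 N).
It fails at once if the robot points at another flask (within 25 mm of its axis, grasp point less than 60 mm above its stopper) ((horizontal distance between the grasp point and flask_blue below 0.025 m and height (world z) of the grasp point below 0.225 m) or (horizontal distance between the grasp point and flask_green below 0.025 m and height (world z) of the grasp point below 0.225 m) or (horizontal distance between the grasp point and flask_white below 0.025 m and height (world z) of the grasp point below 0.225 m)).
It fails at once if the robot points at the grey tray (within 30 mm of its middle, grasp point less than 80 mm above the bench) (horizontal distance between the grasp point and tray_grey below 0.03 m and height (world z) of the grasp point below 0.08 m).
It also fails if it takes over 53 s, if anything falls off the work surface, if the arm or the gripper's body presses on something with over 40 N, if the wrist force passes 120 N, or if a joint passes its speed limit or range.

## Working session

There is one attempt and no reset: what is moved stays moved. The work goes in short steps, Python scripts to look and compute and a shell command to move; the robot and the scene stay as the last step left them, time stands still between calls to the robot, and variables do not carry over. Pictures are saved under pics/ and viewed, about 8 in all and at most 12, crops included, and the job is handed in when it is done.

```bash
mkdir -p pics
python3 - <<'E'
from workcell import *
import cv2
for n in("top","side"):
    cv2.imwrite(f"pics/{n}0.png",grab_frame(n))
    for t in ["call_top","flask_orange","flask_blue","flask_green","flask_white","tray_yellow","tray_grey","cylinder","beaker","wash_bottle","petri"]:
        print(n,t,[(d["extent"],round(d["confidence"],2)) for d in search_frame(t,n)][:4])
    c=get_calibration(n);print(c)
o=get_obs();print(o)
E
```

```text
top call_top [([415.0, 221.0, 428.9, 231.8], 0.65), ([362.4, 249.6, 373.6, 256.7], 0.48), ([311.5, 237.4, 323.9, 246.9], 0.46)]
top flask_orange [([199.5, 157.5, 226.4, 185.0], 0.66)]
top flask_blue [([312.6, 181.5, 340.8, 209.2], 0.84)]
top flask_green [([246.5, 155.3, 272.7, 185.9], 0.81)]
top flask_white [([136.6, 182.1, 174.0, 211.6], 0.83)]
top tray_yellow [([137.0, 232.5, 190.6, 263.6], 0.73)]
top tray_grey [([209.7, 223.0, 260.8, 260.8], 0.64), ([199.2, 153.5, 227.3, 187.4], 0.54), ([310.4, 237.8, 325.7, 249.7], 0.49), ([249.9, 158.5, 272.5, 188.4], 0.22)]
top cylinder []
top beaker [([122.9, 135.6, 158.9, 165.2], 0.77)]
top wash_bottle [([367.6, 189.1, 396.9, 218.3], 0.75), ([324.9, 129.4, 347.7, 166.3], 0.63), ([310.3, 239.8, 325.7, 251.4], 0.17)]
top petri [([213.7, 120.7, 243.6, 145.3], 0.59)]
{'fx': 444.41611816397875, 'fy': 444.41611816397875, 'cx': 280.6360460926684, 'cy': 215.3573594175304, 'rvec': array([ 2.17575253, -2.13498895,  0.15486329]), 'tvec': array([-0.15524934,  0.51255892,  1.33399008])}
side call_top [([260.9, 314.5, 273.4, 327.1], 0.75), ([241.2, 271.3, 
[... 1009 characters left out ...]
655,  0.2070933 ,  1.06644797])}
{'clock': 1.2, 'q': array([ 1.08298803e+00,  2.86298505e-01,  1.57674454e+00, -8.36239971e-06,
        1.27859985e+00, -1.50002032e-01]), 'joint_velocities': array([-0.00028756,  0.00036217, -0.00150731,  0.00122527,  0.00033318,
        0.00079039]), 'joint_efforts': array([-3.59265368e-04, -4.05951333e+01, -2.92941964e+01, -2.07244248e-04,
        5.59676428e-04, -1.27096311e-05]), 'position': array([0.22366671, 0.63683058, 0.23130171]), 'tcp_rot': array([-3.14154178e+00,  4.09791104e-07,  2.80378880e+00]), 'contact_force': array([ 0.42455383, -0.12514844,  0.56330576]), 'torque': array([ 0.01586145,  0.0297499 , -0.02865673]), 'width': 0.08513463834380194}
```

Run:
```python
import cv2,numpy as np
t=cv2.imread("pics/top0.png");s=cv2.imread("pics/side0.png")
cv2.imwrite("pics/a.png",cv2.resize(t[90:300,90:460],None,fx=2.1,fy=2.1,interpolation=3))
cv2.imwrite("pics/b.png",cv2.resize(s[130:360,160:440],None,fx=2.6,fy=2.6,interpolation=3))
```

```text
(no output)
```

View pics/a.png

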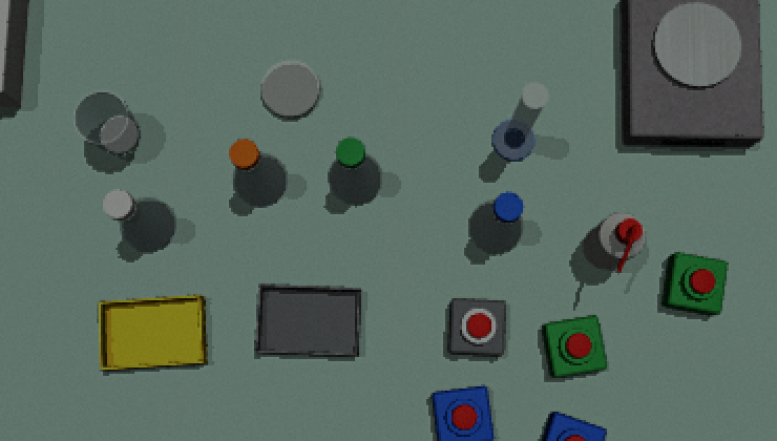

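View pics/b.png

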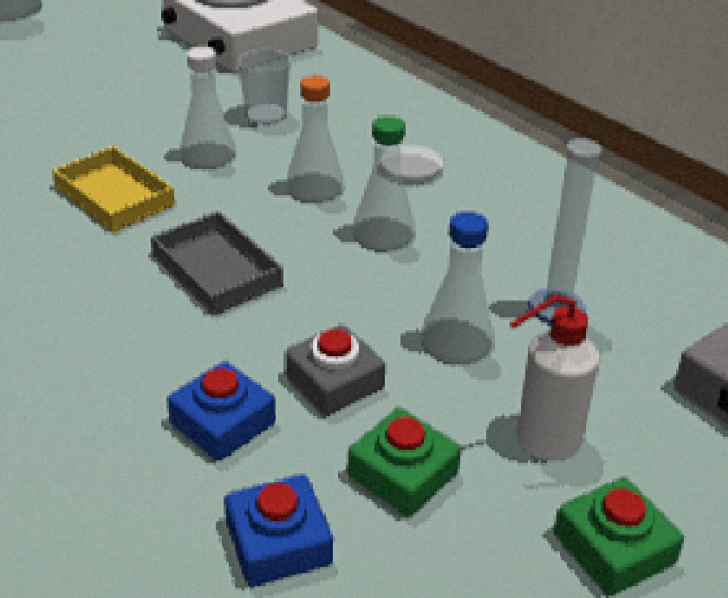

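Top crop (full px = 90 + crop/2.1): red caps that could be taken for the call button are blue boxes (464,417) and (575,437), green boxes (579,345) and (703,281), and the grey box with white ring (479,325), which is the one described. The side crop agrees (335,342). The orange stopper is at top (244,152) and side (315,82), the yellow tray at top (153,333).

```bash
cat > h.py <<'E'
import numpy as np,cv2
from workcell import *
def ray(n,p):
    c=get_calibration(n);R=cv2.Rodrigues(np.array(c["rvec"]))[0];C=-R.T@c["tvec"]
    return C,R.T@np.array([(p[0]-c["cx"])/c["fx"],(p[1]-c["cy"])/c["fy"],1])
def onz(n,p,z):
    C,d=ray(n,p);return C+d*(z-C[2])/d[2]
E
python3 - <<'E'
from h import *
T=lambda u,v:(90+u/2.1,90+v/2.1)
S=lambda u,v:(160+u/2.6,130+v/2.6)
for n,t,s,z in [("call",(479,325),(335,342),.062),("orange",(244,152),(315,82),.165),("green",(350,151),(388,124),.165),("blue",(508,205),(468,221),.165),("white",(118,204),(201,53),.165),
 ("ytray",(153.5,333),(113,184),.028),("gtray",(309,321),(217,259),.028),("wash",(629,230),(570,318),.188),("cyl",(536,95),(583,147),.22),("b1",(464,417),(219,381),.062),("g1",(579,345),(405,432),.062)]:
    print(n,onz("top",T(*t),z).round(3),onz("side",S(*s),z).round(3))
o=get_obs()
print(cv2.projectPoints(np.array([[.224,.637,.231]]),*[np.array(get_calibration("top")[k]) for k in("rvec","tvec")],np.array([[444.4,0,280.6],[0,444.4,215.4],[0,0,1]]),None)[0])
cv2.imwrite("pics/w0.png",grab_frame("wrist"))
c=cv2.imread("pics/top0.png")[225:265,295:345]
cv2.imwrite("pics/c.png",cv2.resize(c,None,fx=10,fy=10,interpolation=3))
E
```

```text
call [ 0.425 -0.259  0.062] [ 0.422 -0.264  0.062]
orange [0.645 0.069 0.165] [0.642 0.066 0.165]
green [ 0.649 -0.074  0.165] [ 0.646 -0.078  0.165]
blue [ 0.579 -0.287  0.165] [ 0.577 -0.288  0.165]
white [0.57  0.234 0.165] [0.569 0.23  0.165]
ytray [0.407 0.212 0.028] [0.404 0.202 0.028]
gtray [ 0.429 -0.014  0.028] [ 0.425 -0.027  0.028]
wash [ 0.545 -0.444  0.188] [ 0.517 -0.476  0.188]
cyl [ 0.715 -0.317  0.22 ] [ 0.713 -0.315  0.22 ]
b1 [ 0.295 -0.239  0.062] [ 0.294 -0.242  0.062]
g1 [ 0.399 -0.402  0.062] [ 0.397 -0.404  0.062]
[[[-28.24349778 312.56810071]]]
```

View pics/c.png

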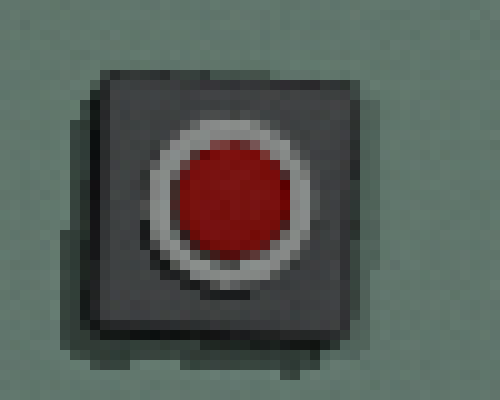

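The crop confirms the red button in a white ring on the grey box, centre at full top px (318,245). I'm rising, shutting the fingers and going round over the bench to a waypoint.

```bash
python3 -m handwheel '[[[0,0,-0.04,0,1],[0,0,-0.08,0,1],[-0.036,-0.018,-0.08,0,1],[-0.071,-0.036,-0.08,0,1],[-0.107,-0.054,-0.08,0,1],[-0.142,-0.072,-0.08,0,1],[-0.178,-0.09,-0.08,0,1],[-0.213,-0.107,-0.08,0,1],[-0.249,-0.125,-0.08,0,1],[-0.284,-0.143,-0.08,0,1],[-0.32,-0.161,-0.08,0,1],[-0.355,-0.179,-0.08,0,1]]]'
```

```text
clock: 2.25
position: [0.5004, 0.3487, 0.3116]
tcp_rot: [3.141, 0.0, 2.804]
contact_force: [1.0, 0.0, 0.2]
width: 0.0001
```

```bash
python3 -m handwheel '[[[-0.012,-0.034,0,0,1],[-0.024,-0.068,0,0,1],[-0.036,-0.103,0,0,1],[-0.048,-0.137,0,0,1],[-0.06,-0.171,0,0,1],[-0.072,-0.206,0,0,1],[-0.084,-0.24,0,0,1],[-0.096,-0.274,0,0,1],[-0.108,-0.308,0,0,1],[-0.12,-0.343,0,0,1],[-0.132,-0.377,0,0,1],[-0.132,-0.377,0,0,1]]]'
python3 - <<'E'
from h import *
from scipy.spatial.transform import Rotation as Ro
o=get_obs();R=Ro.from_euler('xyz',o["tcp_rot"]).as_matrix()
print(R.T@(np.array([.4235,-.261,.16])-o["position"]),o["q"].round(2))
E
```

```text
clock: 3.25
position: [0.4998, -0.056, 0.3116]
tcp_rot: [-3.139, 0.002, 2.797]
contact_force: [-0.6, -0.0, 0.3]
width: 0.0002
[ 0.00290751 -0.21840772  0.15206782] [-0.31 -0.15  1.9  -0.    1.4  -1.54]
```

```bash
python3 -m handwheel '[[[0,-0.036,0,0,1],[0.001,-0.073,0,0,1],[0.002,-0.11,0,0,1],[0.002,-0.147,0,0,1],[0.003,-0.183,0,0,1],[0.003,-0.218,0,0,1],[0.003,-0.218,0.04,0,1],[0.003,-0.218,0.08,0,1],[0.003,-0.218,0.12,0,1],[0.003,-0.218,0.16,0,1],[0.003,-0.218,0.18,0,1],[0.003,-0.218,0.18,0,1]]]'
python3 - <<'E'
from h import *
o=get_obs();print(o["position"])
s=grab_frame("side");t=grab_frame("top");w=grab_frame("wrist")
print(get_calibration("wrist"))
a=cv2.resize(s[170:310,210:350],(400,400),interpolation=3)
b=cv2.resize(w,(533,400))[:,:400] if 0 else cv2.resize(w,(400,300))
im=np.zeros((400,800,3),np.uint8);im[:,:400]=a;im[:300,400:]=b
cv2.imwrite("pics/d.png",im)
E
```

```text
clock: 4.25
position: [0.4206, -0.2573, 0.1262]
tcp_rot: [3.139, -0.009, 2.797]
contact_force: [-0.5, 0.5, 0.2]
width: 0.0002
[ 0.42056177 -0.25729207  0.12616086]
{'fx': 325.19226210127806, 'fy': 325.19226210127806, 'cx': 276.491300190703, 'cy': 212.80057325177347, 'rvec': array([-2.35480491, -1.65889025, -0.24950019]), 'tvec': array([ 0.10430882, -0.4765845 ,  0.13927425])}
```

View pics/d.png

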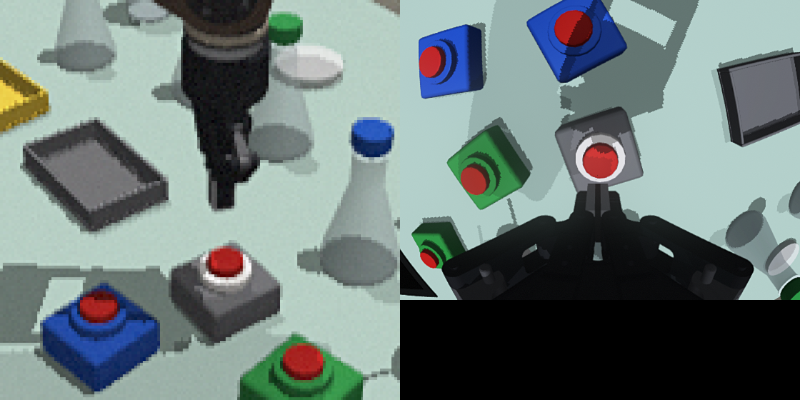

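The picture shows the shut fingers right over the red button in its white ring on the grey box (wrist px ~(280,224)). Next is the press.

```bash
python3 -m handwheel '[[[-0.004,-0.003,0.03,0,1],[-0.004,-0.003,0.05,0,1],[-0.004,-0.003,0.06,0,1],[-0.004,-0.003,0.064,0,1],[-0.004,-0.003,0.067,0,1],[-0.004,-0.003,0.069,0,1],[-0.004,-0.003,0.07,0,1],[-0.004,-0.003,0.07,0,1],[-0.004,-0.003,0.07,0,1]]]'
```

```text
clock: 5.15
position: [0.4281, -0.2661, 0.0647]
tcp_rot: [-3.138, 0.006, 2.798]
contact_force: [-0.5, -0.9, -0.0]
width: 0.0002
```

```bash
python3 -m handwheel '[[[0,0,0,0,1],[0,0,0,0,1]]]'; python3 -m handwheel '[[[0,0,0,0,1]]]'
```

```text
clock: 5.32
position: [0.4284, -0.2663, 0.0653]
tcp_rot: [-3.137, 0.007, 2.798]
contact_force: [0.9, -0.2, 0.5]
width: -0.0002
clock: 5.4
position: [0.4285, -0.2664, 0.0655]
tcp_rot: [-3.137, 0.007, 2.798]
contact_force: [0.2, -1.0, -0.6]
width: 0.0001
```

```bash
python3 -m handwheel '[[[0.003,0.002,0.003,0,1],[0.005,0.003,0.006,0,1],[0.005,0.003,0.009,0,1],[0.005,0.003,0.009,0,1]]]'; python3 -m handwheel '[[[0,0,0.002,0,1],[0,0,0.002,0,1]]]'
```

```text
clock: 5.73
position: [0.425, -0.2621, 0.0566]
tcp_rot: [-3.137, 0.008, 2.798]
contact_force: [0.3, 0.2, 5.3]
width: -0.0001
clock: 5.9
position: [0.4251, -0.2622, 0.0559]
tcp_rot: [-3.138, 0.006, 2.798]
contact_force: [-2.5, 2.2, 10.4]
width: -0.0001
```

Force of 10 N (above the 5 N spring) at z = 0.056 means the button is fully down. I'm letting it up and rising.

```bash
python3 -m handwheel '[[[0,0,-0.02,0,1],[0,0,-0.05,0,1],[0,0,-0.085,0,1],[0,0,-0.12,0,1],[0,0,-0.16,0,1],[0,0,-0.2,0,1],[0,0,-0.24,0,1],[0,0,-0.24,0,1]]]'
python3 - <<'E'
from h import *
from scipy.spatial.transform import Rotation as Ro
o=get_obs();R=Ro.from_euler('xyz',o["tcp_rot"]).as_matrix()
print(R.T@(np.array([.643,.068,.30])-o["position"]))
E
```

```text
clock: 6.57
position: [0.4266, -0.263, 0.3056]
tcp_rot: [-3.131, 0.02, 2.798]
contact_force: [0.7, 0.1, 0.6]
width: 0.0
[-0.09221814  0.38458906  0.00350528]
```

```bash
python3 -m handwheel '[[[-0.009,0.037,0,0,1],[-0.018,0.075,0,0,1],[-0.027,0.112,0,0,1],[-0.036,0.15,0,0,1],[-0.045,0.188,0,0,1],[-0.054,0.225,0,0,1],[-0.063,0.263,0,0,1],[-0.072,0.3,0,0,1],[-0.081,0.338,0.002,0,1],[-0.092,0.385,0.003,0,1],[-0.092,0.385,0.003,0,1]]]'
python3 - <<'E'
from h import *
from scipy.spatial.transform import Rotation as Ro
o=get_obs();R=Ro.from_euler('xyz',o["tcp_rot"]).as_matrix()
c=get_calibration("wrist")
w=grab_frame("wrist")
print(o["position"],R.T@(np.array([.643,.068,.205])-o["position"]))
Rc=cv2.Rodrigues(np.array(c["rvec"]))[0];C=-Rc.T@c["tvec"]
hsv=cv2.cvtColor(w,cv2.COLOR_BGR2HSV)
m=cv2.inRange(hsv,(5,150,120),(16,255,255))
n,l,st,ce=cv2.connectedComponentsWithStats(m)
for i in range(1,n):
  if st[i,4]>100:
    p=ce[i]-[c["cx"],c["cy"]];r=np.hypot(*p);th=r/c["fx"]
    d=Rc.T@np.array([*(p/r*np.sin(th)),np.cos(th)]);print(st[i],C+d*(.16-C[2])/d[2])
cv2.imwrite("pics/e.png",w)
E
```

```text
clock: 7.48
position: [0.6442, 0.0736, 0.2979]
tcp_rot: [-3.133, 0.017, 2.803]
contact_force: [-0.5, -0.8, -0.2]
width: 0.0004
[0.64415725 0.07357063 0.29791439] [ 0.00081104 -0.00482954  0.09295952]
[ 253  180   44   42 1446] [0.64566883 0.06901304 0.16      ]
```

View pics/e.png

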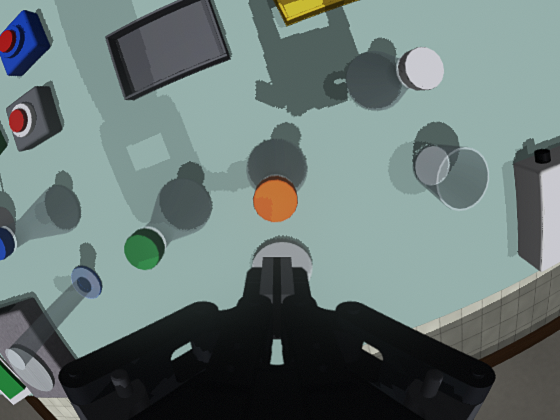

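The wrist view shows the orange stopper at (275,201) in line with the fingers, the button up and everything standing; it measures (0.646, 0.069), matching the top and side views. I'm descending to about 4 cm above the stopper and dwelling.

```bash
python3 -m handwheel '[[[0,-0.003,0.03,0,1],[0,-0.004,0.06,0,1],[0,-0.004,0.08,0,1],[0,-0.004,0.09,0,1],[0,-0.004,0.09,0,1]]]'; python3 -m handwheel '[[[0,0,0,0,1],[0,0,0,0,1],[0,0,0,0,1],[0,0,0,0,1],[0,0,0,0,1],[0,0,0,0,1],[0,0,0,0,1],[0,0,0,0,1],[0,0,0,0,1],[0,0,0,0,1],[0,0,0,0,1],[0,0,0,0,1]]]'
```

```text
clock: 7.95
position: [0.6411, 0.0662, 0.2039]
tcp_rot: [-3.129, 0.01, 2.802]
contact_force: [0.4, 0.1, -0.2]
width: 0.0001
clock: 8.95
position: [0.6411, 0.0663, 0.2039]
tcp_rot: [-3.129, 0.01, 2.802]
contact_force: [0.3, 0.6, 0.3]
width: -0.0005
```

```bash
python3 -m handwheel '[[[0,0,0,0,1],[0,0,0,0,1],[0,0,0,0,1],[0,0,0,0,1],[0,0,0,0,1],[0,0,0,0,1],[0,0,0,0,1],[0,0,0,0,1],[0,0,0,0,1],[0,0,0,0,1],[0,0,0,0,1],[0,0,0,0,1]]]'
python3 - <<'E'
from h import *
w=grab_frame("side");cv2.imwrite("pics/f.png",cv2.resize(w[120:260,170:350],None,fx=3.5,fy=3.5,interpolation=3))
E
```

```text
clock: 9.95
position: [0.6411, 0.0663, 0.2039]
tcp_rot: [-3.129, 0.01, 2.802]
contact_force: [-0.4, 0.4, 0.1]
width: -0.0003
```

View pics/f.png

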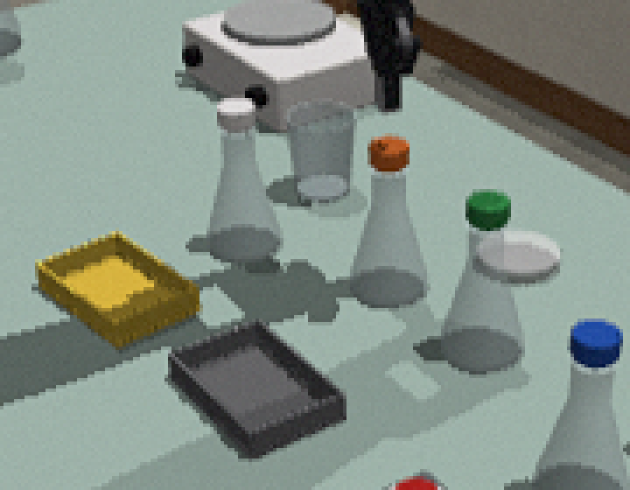

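The side view shows the fingertips at crop (390,105), just above the orange stopper (390,150), with nothing disturbed. The 2 s dwell is done. Next I rise and move over the yellow tray.

```bash
python3 -m handwheel '[[[0,0,-0.035,0,1],[0,0,-0.07,0,1],[0.034,0.007,-0.07,0,1],[0.067,0.014,-0.07,0,1],[0.101,0.021,-0.07,0,1],[0.135,0.028,-0.07,0,1],[0.168,0.036,-0.07,0,1],[0.202,0.043,-0.07,0,1],[0.235,0.05,-0.07,0,1],[0.269,0.057,-0.07,0,1],[0.269,0.057,-0.07,0,1]]]'
python3 - <<'E'
from h import *
from scipy.spatial.transform import Rotation as Ro
o=get_obs();R=Ro.from_euler('xyz',o["tcp_rot"]).as_matrix()
c=get_calibration("wrist")
w=grab_frame("wrist")
print(o["position"],R.T@(np.array([.406,.209,.075])-o["position"]))
Rc=cv2.Rodrigues(np.array(c["rvec"]))[0];C=-Rc.T@c["tvec"]
hsv=cv2.cvtColor(w,cv2.COLOR_BGR2HSV)
m=cv2.inRange(hsv,(20,120,40),(35,255,255))
n,l,st,ce=cv2.connectedComponentsWithStats(m)
for i in range(1,n):
  if st[i,4]>300:
    p=np.array(cv2.minAreaRect(cv2.findNonZero((l==i).astype('u1')))[0])-[c["cx"],c["cy"]];r=np.hypot(*p);th=r/c["fx"]
    d=Rc.T@np.array([*(p/r*np.sin(th)),np.cos(th)]);print(st[i],C+d*(.028-C[2])/d[2])
cv2.imwrite("pics/g.png",w)
E
```

```text
clock: 10.92
position: [0.4019, 0.2129, 0.2705]
tcp_rot: [-3.13, 0.008, 2.806]
contact_force: [-0.1, -0.7, -0.6]
width: 0.0004
[0.40194474 0.21289715 0.27045402] [-3.63577579e-03 -4.60647163e-05  1.95501119e-01]
[ 213  119  143  120 9913] [0.40740159 0.21623837 0.028     ]
```

View pics/g.png

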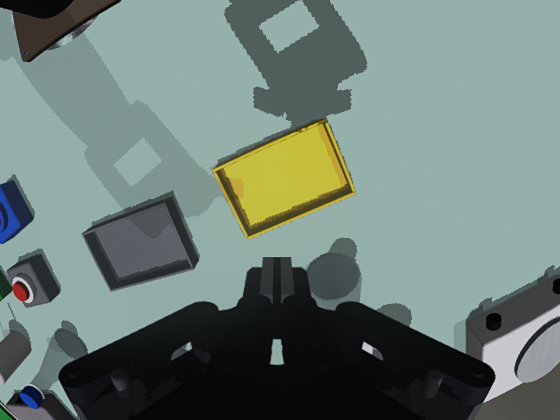

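The wrist view shows the yellow tray's middle at (285,179), in line with the fingers, measured (0.407, 0.216) against (0.406, 0.209) before. I'm descending to TCP z ≈ 0.075 and dwelling.

```bash
python3 -m handwheel '[[[-0.004,0,0.035,0,1],[-0.004,0,0.07,0,1],[-0.004,0,0.105,0,1],[-0.004,0,0.14,0,1],[-0.004,0,0.165,0,1],[-0.004,0,0.18,0,1],[-0.004,0,0.19,0,1],[-0.004,0,0.19,0,1]]]'; python3 -m handwheel '[[[0,0,0,0,1],[0,0,0,0,1],[0,0,0,0,1],[0,0,0,0,1],[0,0,0,0,1],[0,0,0,0,1],[0,0,0,0,1],[0,0,0,0,1],[0,0,0,0,1],[0,0,0,0,1],[0,0,0,0,1],[0,0,0,0,1]]]';  python3 -m handwheel '[[[0,0,0,0,1],[0,0,0,0,1],[0,0,0,0,1],[0,0,0,0,1],[0,0,0,0,1],[0,0,0,0,1],[0,0,0,0,1],[0,0,0,0,1],[0,0,0,0,1],[0,0,0,0,1],[0,0,0,0,1],[0,0,0,0,1]]]'
python3 - <<'E'
from h import *
w=grab_frame("side");cv2.imwrite("pics/i.png",cv2.resize(w[120:330,170:410],None,fx=2.8,fy=2.8,interpolation=3))
E
```

```text
clock: 11.63
position: [0.4081, 0.207, 0.0787]
tcp_rot: [-3.127, 0.007, 2.805]
contact_force: [-0.4, -0.8, 0.2]
width: 0.0001
clock: 12.63
position: [0.408, 0.207, 0.0786]
tcp_rot: [-3.127, 0.007, 2.805]
contact_force: [-0.5, -0.4, -0.2]
width: -0.0002
clock: 13.63
position: [0.408, 0.207, 0.0786]
tcp_rot: [-3.127, 0.007, 2.805]
contact_force: [0.1, 0.1, -0.2]
width: 0.0004
```

View pics/i.png

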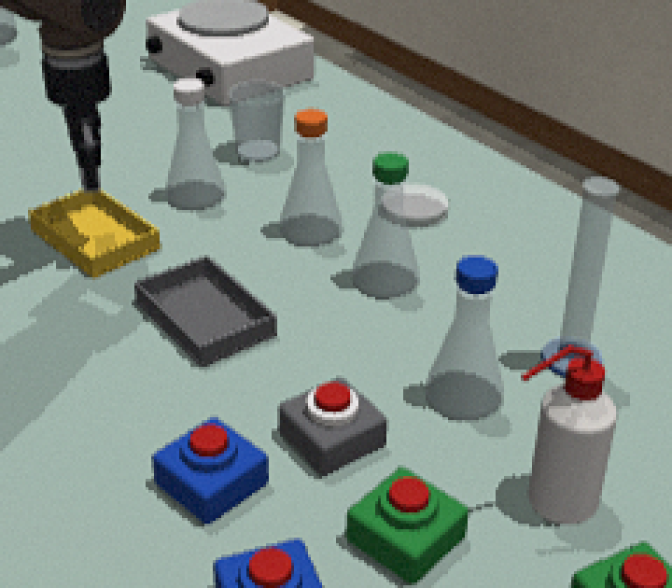

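The fingertips are at crop (90,190), above the middle of the yellow tray. Everything is standing, the red button is up and there is no contact force. I'm handing in.

```bash
python3 -c "
from workcell import *
print(hand_in())"
```

```text
the job is handed in; nothing more can be done
None
```

The job is done and handed in at about 13.7 s of the 53 s allowed; `hand_in` gives no verdict.

- **Button:** I pressed the red button in the white ring on the grey box to its stop (10 N at TCP z 0.056) and let it up. The last picture shows it raised.
- **Orange flask:** The shut fingertips dwelt about 39 mm above the orange stopper for 2 s, within about 5 mm of its axis.
- **Yellow tray:** The fingertips then dwelt for 2 s over the middle of the yellow tray (TCP 0.408, 0.207, 0.079; grasp point about 0.098 m up). They are still pointing there.

**Last checks:** The force reading showed only noise away from the button. The final side picture, judged by eye, shows all ware upright and nothing visibly moved.

**Disagreements:**
- The two wrist-and-top estimates of the tray middle differed by about 7 mm, well inside the 35 mm limit.
- The arm settled up to about 9 mm off its commanded pose, mostly in height on the way down to the button; I corrected that there before pressing.

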